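# Put the spare caster away in its tilt-out bin

## Robot

A 6-joint arm with a two-finger parallel gripper is mounted at the origin on the work surface. World frame = base frame: x ahead of the robot, y to its left, z up, the work surface at z = 0. Lengths are in m, angles in rad, forces in N, time in s.
With the tool pointing down it reaches from about 0.35 to 0.975 m from the base axis. Payload 4.9 kg.
Tool frame: the origin (TCP) lies between the finger pads; the fingertips stand 19 mm ahead of it and the grasp point (between the pads) is the TCP; z points along the fingers, y is the line along which they close (so a half turn about z gives the same grasp; the last joint's range is limited). The gripper opens to 85 mm and grips with 20 to 120 N. Pads are 22 mm wide; open, the fingers measure 114 mm over their backs; the gripper's body (76 mm by 85 mm) begins 54 mm behind the grasp point. The pads swing forward as they close: fully open they stand 13 mm farther back than shut.
Start: joints at [-1.307, 0.053, 1.613, -0, 1.476, -0.119], TCP at [0.233, -0.58, 0.25] pointing down, gripper open.
Joint ranges: [-3.01, 3.01], [-1.01, 2.22], [0.06, 2.58], [-1.02, 4.17], [0.09, 2.62], [-3.14, 3.14]. Speed limits (rad/s): [2.57, 2.57, 3.14, 3.14, 3.14, 3.14].

## Interface

Orientations are given as a rotation vector (axis times angle).
In Python, from station import ctrl gives the robot as it stands. The module is installed in compiled form; this text tells all that it offers.
- The arm moves only by the tool servo_tool, never from a script. Its argument "increments" is a list that holds one entry, the list of rows, each a list of 5 numbers: the finger opening in cm, from 0 to 8.54, then the shift along the tool's x, y, z in cm, then the turn about the tool's z in degrees. A call has 1 to 5 rows; each row is the pose to reach, as a shift and turn from the pose commanded when the call began, along the tool's axes at that moment; what a row does not reach only later rows make up. A row lasts 1/10 s, in which the tool goes at most 50 mm and 8.59 degrees, less where a joint would pass 70% of its speed; a pose out of reach is approached as far as the arm can. A call with a gripper value outside its range is refused whole. The fingers move at their own pace and stop on an object; "newtons" is the grip in N (left out, the last holds). Time passes only in rows, so rows that repeat a pose let the fingers close. It gives the time, the measured TCP pose, the force, the opening and the grip force at its end, in the units of the state.
- ctrl.get_obs(): the state, without advancing time (a new reading comes with each control period).
- ctrl.get_image(name): name is "scene" or "top"; returns a dict with "img" (400x640x3 uint8, red, green, blue), "fx", "fy", "cx", "cy" (pixels), "rvec" (rotation vector, rad) and "tvec" (3), from world to camera coordinates, as OpenCV has them. Camera axes: x right, y down, z forward; pixel columns grow to the right and rows downward; lengths in m; the calibration is good to about 2 mm. A picture is of the moment at which its call begins. There is no depth.
- ctrl.finish_job(): hands the job in; it is judged then, once.
The state is a dict: "t": time; "q": joint angles; "dq": joint speeds; "effort": joint torques, N m; "tool_pos": TCP position; "tool_rot": TCP orientation; "contact_force": force on the tool from outside, world axes, zero at the start; "wrist_torque": the same for the moment, N m; "opening": finger opening in m; "grip_force": force on a finger pad.
Only numpy, scipy, OpenCV 4.12 (cv2) and the standard library are available. Lean on these libraries where they do the work, as an engineer would, in place of code of your own. Each camera call takes 0.05 s, during which the arm holds its last target. There are 200 camera calls.

## Task

Put the loose caster away: tip the wide bin in the rack all the way out, set the caster down inside it and, once you have let go of it, push the bin back until it clicks fully home, without slamming or forcing it against its bumpers. Leave the narrow bins shut, and leave the jar and the hammer where they are.

Things in the scene. Friction and masses are not known exactly. Their poses are not given: they have to be found in the camera images.
- rack: Fixed wooden rack on the bench holding three tilt-out bin units in a row along its y; the bins look to its -x. Origin: centre of its underside, on the bench. Base board 190 x 570 x 12 mm, x from -90 to 100 mm. End panels at y = +-276, 12 thick, 225 high, forward to x = -80; flat steel lamp arms outside them at y = +-284.
- lamp_bar (a point): Centre of the underside of the fixed lamp bar (50 x 564 x 22 mm along rack x, y, z), right above the handles: rack x from -125 to -75 mm, z from 296 to 320 mm. It blocks a tool coming straight down on a handle or into the bin; come with the tool leaning 30 to 45 degrees, fingers pointing down and forward (rack +x), gripper body on the -x side.
- unit_wide: Housing of the WIDE bin: plywood, 160 x 190 x 213 mm (the two narrow ones are 120 wide). A sample wheel, a 50 mm dark disc, is screwed on its bin's front. It stands on the base board with the rack's yaw, in any of the three places. Origin: centre of its underside, 12 mm above the bench. Front at x = -80 mm; top board 8 mm thick, from x = -65 back.
- bin_wide (a joint): Tilt of the wide bin on its bottom front pivot, rad: 0 = home, flush; grows as its top tips out to the front and down; stops at 0.70. A spring ball catch holds it home: a click of about 5 to 15 N at the handle between 0.10 and 0.02 rad, both ways; if not pushed through, it stays ajar near 0.1. Hinge friction 0.05 N m; beyond 0.5 it rests open by its own weight.
- bin_wide_pivot (a point): Frame of the wide bin, on its pivot at mid-width, tilting with it: x into the bin, y along the pivot, z up the panel. Home: 72 mm to -x of and 14 mm above the housing's origin. In mm: panel 168 wide, outer face x -8, inner face x 7, top z 175; floor top z 2, x 7 to 129; back wall top z 95; inside y +-78; sides slope from z 95 at the back to 170 in front.
- bin_wide_handle (a point): Centre of the wide bin's handle bar: dark steel, 12 mm thick, 100 mm long along y, a leg at each end. At x -53, z 155 mm in the bin_wide_pivot frame: 45 mm off the front face (39 mm clear behind the bar), 20 mm below the panel's top edge; 181 mm above the bench when home.
- bin_wide_lip (a point): Middle of the top front edge of the wide bin's front panel.
- stop_wide: Two rubber bumpers fixed in the housing behind the top of the wide bin's front panel; the panel lands on them at tilt 0. The catch alone holds it on them with a few newtons; more than 80 N on them counts as slamming or forcing. Origin: that of the housing.
- bin_pins (a joint): Tilt of one narrow bin (98 mm wide, tuning pins as a sample on its front), rad; 0 = shut, grows as it tips out.
- bin_screws (a joint): Tilt of the other narrow bin (98 mm wide, brass screws as a sample on its front), rad; 0 = shut, grows as it tips out.
- caster: Loose steel swivel caster with a dark wheel, 0.2 to 0.4 kg, standing upside down on its plate. Origin: centre of the plate's outer face, on the bench; z up through the wheel. Plate 75 x 60 x 5 mm. Fork cheeks: outer faces 34 mm apart along y, x -8 to 20, z 16 to 60. Wheel 50 mm, 22 wide, axle along y at x 10, z 48; 73 mm tall in all. Grip it across the cheeks near x 8, z 48.
- caster_mid (a point): Middle of the caster: 5 mm along x and 40 mm along z from its origin, in its frame.
- glue_jar: Bystander: closed glue jar, 68 mm in diameter, 95 mm tall. Origin: centre of its underside.
- hammer: Bystander: hammer with a wooden handle, 260 mm long along its x, 26 mm high, lying on the bench. Origin: under its middle, on the bench.
There are look-alikes about, which are no part of the job. What is shaped like the caster but blue or brown is not meant.

How it is judged:
By the outcome, as a careful person would: the job done as asked, in the order asked, and still so for the second after the job is handed in, with the robot touching nothing.
It also fails if it takes over 70 s, if anything falls off the work surface, if the arm or the gripper's body presses on something with over 40 N, if the wrist force passes 120 N, or if a joint passes its speed limit or range.

## Working session

There is one attempt and no reset: what is moved stays moved. The work goes in short steps, Python scripts to look and compute and a tool call to move; the robot and the scene stay as the last step left them, time stands still between calls to the robot, and variables do not carry over. Pictures are saved under pics/ and viewed, at most 10 in all, crops included, and the job is handed in when it is done.

Besides the shell and the picture viewer there is one more tool, called after ">>>" as name(argument=value, ...) on one line, values as JSON. servo_tool: Moves the arm, as the interface text tells. Its arguments: {"type":"object","properties":{"increments":{"type":"array"},"newtons":{"type":"number"}},"required":["increments"]}

```bash
mkdir -p pics; cat > h.py <<'E'
import numpy as np, cv2
from scipy.spatial.transform import Rotation as R
from station import ctrl
def grab(n,f=None):
    c=ctrl.get_image(n)
    if f: cv2.imwrite('pics/'+f,c['img'][:,:,::-1])
    return c
def ray(c,u,v):
    M=R.from_rotvec(np.ravel(c['rvec'])).as_matrix(); o=-M.T@np.ravel(c['tvec'])
    return o, M.T@np.array([(u-c['cx'])/c['fx'],(v-c['cy'])/c['fy'],1])
def onz(c,u,v,z):
    o,d=ray(c,u,v); return o+d*(z-o[2])/d[2]
def tri(c1,p1,c2,p2):
    o1,d1=ray(c1,*p1);o2,d2=ray(c2,*p2)
    s=np.linalg.lstsq(np.c_[d1,-d2],o2-o1,rcond=None)[0]
    a,b=o1+d1*s[0],o2+d2*s[1]; return (a+b)/2,np.linalg.norm(a-b)
def proj(c,p):
    q=R.from_rotvec(np.ravel(c['rvec'])).apply(p)+np.ravel(c['tvec'])
    return c['fx']*q[0]/q[2]+c['cx'],c['fy']*q[1]/q[2]+c['cy']
E
python3 - <<'E'
from h import *
for n in('scene','top'):
    c=grab(n,n+'0.png'); print(n,c['fx'],c['cx'],c['cy'],ray(c,320,200))
print(ctrl.get_obs())
E
```

```text
scene 452.9984641962589 320.5213923911501 208.8614984448511 (array([0.62803296, 0.30231616, 1.32506481]), array([-0.09232775, -0.30203057, -0.94901903]))
top 491.2328338524339 315.56147267163846 192.7885439237242 (array([ 0.2164071 , -0.0461524 ,  1.56667698]), array([ 0.18906496, -0.00476958, -0.98210429]))
{'t': 0.1, 'q': array([-1.30696196e+00,  5.32820494e-02,  1.61414682e+00,  2.07701606e-05,
        1.47601148e+00, -1.18997307e-01]), 'dq': array([-9.55258115e-04, -7.17528552e-04, -3.06845636e-03,  8.49780399e-05,
        6.67529074e-04,  5.96356214e-05]), 'effort': array([-9.29506882e-06, -3.94901204e+01, -3.71363997e+01, -1.30804701e-04,
        3.91917667e-03, -7.97031987e-06]), 'tool_pos': array([ 0.23333653, -0.57924163,  0.24919728]), 'tool_rot': array([-3.08240408e+00, -5.97331108e-01,  1.77504874e-04]), 'contact_force': array([0.22517676, 1.00978857, 0.07717458]), 'wrist_torque': array([ 0.04260086, -0.01986327,  0.02264614]), 'grip_force': 0.0, 'opening': 0.08510914179639552}
```

View pics/scene0.png

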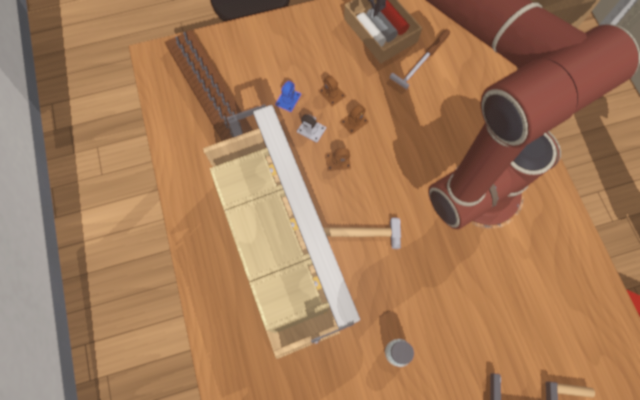

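View pics/top0.png

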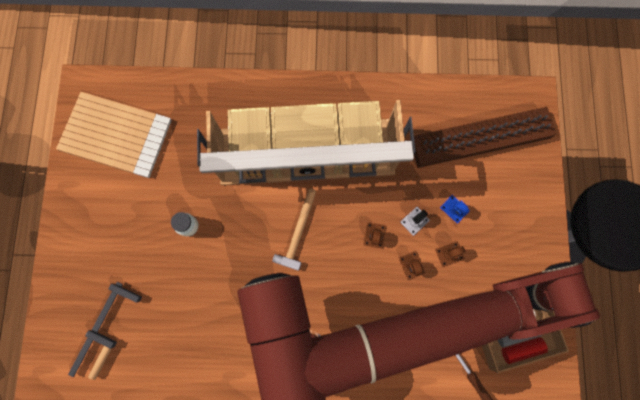

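The top view shows the steel caster at (415,220). Its look-alikes are blue at (456,208) and brown at (375,235), (413,265) and (452,253). The rack's middle unit, at about (305,125), looks the widest. I'll check both choices in close crops.

```bash
python3 - <<'E'
from h import *
t=cv2.imread('pics/top0.png'); s=cv2.imread('pics/scene0.png')
a=cv2.resize(t[95:195,190:420],(800,348),interpolation=cv2.INTER_CUBIC)
b=cv2.resize(t[190:245,385:475],(409,250),interpolation=cv2.INTER_CUBIC)
d=cv2.resize(s[100:155,265:351],(391,250),interpolation=cv2.INTER_CUBIC)
cv2.imwrite('pics/crop0.png',np.vstack([a,np.hstack([b,d])]))
T=ctrl.get_image('top');S=ctrl.get_image('scene')
# lamp bar (white) fit in top/scene : min area rect corners at its top face z=.320
for n,c in(('top',T),('scene',S)):
    hsv=cv2.cvtColor(c['img'],cv2.COLOR_RGB2HSV)
    m=((hsv[...,1]<45)&(hsv[...,2]>130)).astype(np.uint8); m[:60]=0
    if n=='scene': m[:,:200]=0
    k,l,st,ce=cv2.connectedComponentsWithStats(m)
    for i in sorted(range(1,k),key=lambda i:-st[i,4])[:6]:
        print(n,st[i],ce[i].round(1))
    i=max(range(1,k),key=lambda i:st[i,4]); r=cv2.minAreaRect(np.argwhere(l==i)[:,::-1].astype(np.float32)); print(r)
    for p in cv2.boxPoints(r): print(p.round(1),onz(c,*p,.320).round(3))
E
```

```text
top [ 200  141  214   31 3959] [306.3 156.1]
top [134 115  36  62 960] [151.7 145.5]
top [401 207  20  28 230] [411.  221.8]
top [273 255  28  15 211] [286.8 261.9]
top [176 223  21  12  87] [188.9 230.1]
top [456 355  14  19  56] [462.8 363.3]
((306.13226318359375, 156.10159301757812), (18.876895904541016, 213.5097198486328), 86.71076202392578)
[199.  152.8] [0.574 0.27  0.32 ]
[412.2 140.6] [ 0.623 -0.292  0.32 ]
[413.3 159.4] [ 0.572 -0.295  0.32 ]
[200.1 171.6] [0.523 0.263 0.32 ]
scene [ 253  106  107  224 5147] [306.4 217.8]
scene [297 122  29  20 328] [311.4 130.8]
scene [391 218  10  31 251] [395.3 232.4]
scene [512 134  44  40 229] [538.6 161.3]
scene [386 339  21  27 155] [392.9 353.7]
scene [392  60  33  27 121] [409.9  72.6]
((305.6379089355469, 215.84483337402344), (235.2760009765625, 23.211915969848633), 68.19859313964844)
[251.2 110.9] [ 0.628 -0.29   0.32 ]
[272.7 102.3] [ 0.57  -0.299  0.32 ]
[360.1 320.8] [0.526 0.27  0.32 ]
[338.6 329.4] [0.576 0.274 0.32 ]
```

View pics/crop0.png

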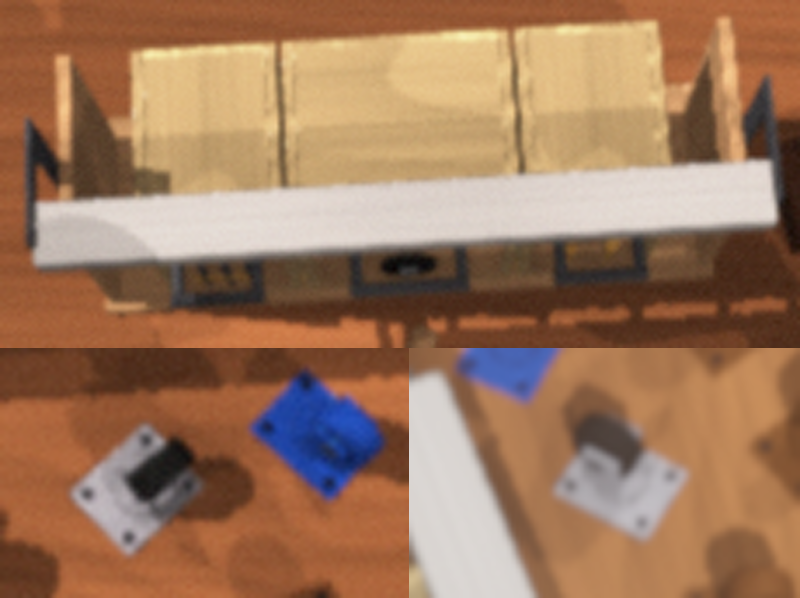

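The crops confirm both choices. The sample wheel, at crop (408,265), is on the middle bin, so that is the wide one. The grey caster with the black wheel is at top px (411,221). Next I'll compute the handle, the caster pose and the caster's yaw.

```bash
python3 - <<'E'
from h import *
T=ctrl.get_image('top');S=ctrl.get_image('scene')
yaw=.088; O=np.array([.6736,-.003]); Rm=np.array([[np.cos(yaw),-np.sin(yaw)],[np.sin(yaw),np.cos(yaw)]])
rk=lambda p:(Rm.T@(p[:2]-O)).round(4)
def cr(X,Y): return 190+X/3.478,95+Y/3.478
for nm,X,Y,z in(('handle L',350,290,.187),('handle R',470,284,.187),('hl-narrow',172,300,.187),('hl-narrow',263,296,.187),('hr',555,280,.187),('hr',648,276,.187),('unit back L',282,40,.225),('unit backR',511,30,.225),('panel endL back',62,55,.237),('panel endR back',727,18,.237)):
    print(nm,rk(onz(T,*cr(X,Y),z)))
cs=[onz(T,385+X/4.544,190+(Y-348)/4.545,.003)[:2] for X,Y in((145,425),(72,492),(130,555),(203,487))]
print('plate',np.round(cs,4),'c',np.mean(cs,0), [np.linalg.norm(cs[i]-cs[i-1]) for i in range(4)])
cs2=[onz(S,265+(X-409)/4.547,100+(Y-348)/4.545,.003)[:2] for X,Y in((578,452),(553,492),(645,542),(690,472))]
print('plateS',np.round(cs2,4),'c',np.mean(cs2,0))
ax=cs[0]-cs[1]+cs[3]-cs[2]; print('x axis yaw deg',np.degrees(np.arctan2(ax[1],ax[0])))
# wheel dark mask
for n,c,(u0,u1,v0,v1) in(('top',T,(405,432,205,228)),('scene',S,(300,320,108,132))):
    g=c['img'][v0:v1,u0:u1].astype(int); m=(g.max(2)<75)&(g.max(2)-g.min(2)<25)
    p=np.argwhere(m)[:,::-1]; print(n,len(p),p.mean(0)+[u0,v0],p.min(0)+[u0,v0],p.max(0)+[u0,v0])
    exec(n+"_w=p.mean(0)+[u0,v0]")
print(tri(T,top_w,S,scene_w))
E
```

```text
handle L [-0.1267  0.0478]
handle R [-0.1276 -0.0519]
hl-narrow [-0.1262  0.1954]
hl-narrow [-0.1274  0.12  ]
hr [-0.1285 -0.1227]
hr [-0.1298 -0.2001]
unit back L [0.0812 0.092 ]
unit backR [ 0.0784 -0.0989]
panel endL back [0.0743 0.2725]
panel endR back [ 0.0732 -0.2771]
plate [[ 0.503  -0.3674]
 [ 0.4535 -0.3151]
 [ 0.4099 -0.3555]
 [ 0.4596 -0.4078]] c [ 0.45652655 -0.36146233] [np.float64(0.05928226063843348), np.float64(0.07202942801076606), np.float64(0.05942452770569311), np.float64(0.0721117221639546)]
plateS [[ 0.4795 -0.3879]
 [ 0.5052 -0.3625]
 [ 0.4537 -0.3066]
 [ 0.4074 -0.3499]] c [ 0.46146449 -0.35172923]
x axis yaw deg -46.52948687387261
top 112 [420.08928571 217.05357143] [413 210] [427 223]
scene 6 [303.83333333 117.83333333] [303 116] [305 119]
(array([ 0.46909663, -0.37312264,  0.04885399]), np.float64(0.01637210762090891))
```

>>> servo_tool(increments=[[[8.5, 0, 0, -5, 0], [8.5, 0, 0, -10, 0], [8.5, 0, 0, -15, 0], [8.5, 0, 0, -20, 0], [8.5, 0, 0, -25, 0]]])

```text
t: 0.8
tool_pos: [0.2333, -0.5794, 0.5024]
tool_rot: [3.084, 0.598, 0.0]
contact_force: [1.0, -0.3, 0.1]
opening: 0.0849
grip_force: 0.0
```

Handle measured at rack (-127,-2) mm, against about -125 expected. The plate measures 72x59 mm, against 75x60. Both agree. I'll move over the front of the rack, then check what the reach limit does to the tool's lean, since moves only turn about tool z.

>>> servo_tool(increments=[[[8.5, 4, -2.8, -1, 0], [8.5, 8, -5.6, -2, 0], [8.5, 12, -8.4, -3, 0], [8.5, 16, -11.2, -4, 0], [8.5, 20, -14, -5, 0]]])

```text
t: 1.3
tool_pos: [0.3673, -0.3734, 0.5508]
tool_rot: [3.084, 0.597, 0.0]
contact_force: [0.8, -0.6, 0.7]
opening: 0.0847
grip_force: 0.0
```

>>> servo_tool(increments=[[[8.5, 4, -2.8, -1, 0], [8.5, 8, -5.6, -2, 0], [8.5, 12, -8.4, -3, 0], [8.5, 16, -11.2, -4, 0], [8.5, 20, -14, -5, 0]]])

```text
t: 1.8
tool_pos: [0.5005, -0.1686, 0.6009]
tool_rot: [3.084, 0.597, 0.001]
contact_force: [0.7, -1.4, 0.4]
opening: 0.0855
grip_force: 0.0
```

>>> servo_tool(increments=[[[8.5, 4, -3, -1, 5], [8.5, 8, -6, -2, 10], [8.5, 12, -9, -3, 17], [8.5, 16, -12, -4, 17], [8.5, 16, -12, -4, 17]]])

```text
t: 2.3
tool_pos: [0.6055, 0.0048, 0.6397]
tool_rot: [-3.137, -0.145, 0.001]
contact_force: [0.1, -0.8, -0.5]
opening: 0.0849
grip_force: 0.0
```

>>> servo_tool(increments=[[[8.5, 5, 0, -1, 0], [8.5, 10, 0, -2, 0], [8.5, 15, 0, -3, 0], [8.5, 20, 0, -4, 0], [8.5, 25, 0, -5, 0]]])

```text
t: 2.8
tool_pos: [0.7929, 0.0177, 0.6561]
tool_rot: [-3.139, -0.134, -0.023]
contact_force: [-25.3, 0.1, 18.9]
opening: 0.085
grip_force: 0.0
```

>>> servo_tool(increments=[[[8.5, 5, 0, 0, 0], [8.5, 10, 0, 0, 0], [8.5, 15, 0, 0, 0], [8.5, 20, 0, 0, 0], [8.5, 25, 0, 0, 0]]])

```text
t: 3.3
tool_pos: [0.8553, 0.0293, 0.5892]
tool_rot: [3.137, 0.135, 0.081]
contact_force: [0.2, -0.4, 0.5]
opening: 0.0848
grip_force: 0.0
```

```bash
python3 -c "
from station import ctrl
o=ctrl.get_obs();print(o['q'],o['tool_pos'],o['tool_rot'])"
```

```text
[-0.05375662  0.81648939  0.05499465  0.00499943  2.21861215  1.43418661] [0.85530445 0.02932472 0.58918881] [3.13664208 0.13491584 0.08107261]
```

>>> servo_tool(increments=[[[8.5, -2, 0, 0, 0], [8.5, -5, 0, 0, 0], [8.5, -9, 0, 0, 0], [8.5, -12, 0, 0, 0], [8.5, -12, 0, 0, 0]]])

```text
t: 3.8
tool_pos: [0.7322, 0.0192, 0.585]
tool_rot: [3.137, 0.135, 0.081]
contact_force: [0.3, -0.6, 1.1]
opening: 0.0848
grip_force: 0.0
```

```bash
python3 -c "
from station import ctrl
from scipy.spatial.transform import Rotation as R
o=ctrl.get_obs();print(o['q'],o['tool_pos'],o['tool_rot'],R.from_rotvec(o['tool_rot']).as_matrix()[:,2])"
```

```text
[-0.07712645  0.31411719  0.76833537  0.00558766  2.00797826  1.4102273 ] [0.73222918 0.01915736 0.58500948] [3.13655726 0.13485751 0.08069185] [ 0.05137091  0.00110727 -0.99867903]
```

The lean gained at a limit persists. The wrist joint's upper limit (2.62) should give much more lean if I rise with the forearm upright, so I'll go up.

>>> servo_tool(increments=[[[8.5, -1.5, 0, -4, 0], [8.5, -3, 0, -8, 0], [8.5, -5, 0, -12, 0], [8.5, -7, 0, -16, 0], [8.5, -9, 0, -20, 0]]])

```text
t: 4.3
tool_pos: [0.6355, 0.0111, 0.7801]
tool_rot: [3.136, 0.135, 0.082]
contact_force: [1.7, 0.7, -0.3]
opening: 0.085
grip_force: 0.0
```

>>> servo_tool(increments=[[[8.5, -1.5, 0, -3, 0], [8.5, -3, 0, -6, 0], [8.5, -4.5, 0, -9, 0], [8.5, -6, 0, -12, 0], [8.5, -7, 0, -15, 0]]])

```text
t: 4.8
tool_pos: [0.5359, 0.0051, 0.8824]
tool_rot: [3.133, 0.135, 0.122]
contact_force: [-2.8, 0.4, -0.8]
opening: 0.0851
grip_force: 0.0
```

```bash
cat > st.py <<'E'
from h import *
o=ctrl.get_obs();M=R.from_rotvec(o['tool_rot']).as_matrix()
print('t',o['t'],'q',o['q'].round(3),'p',o['tool_pos'].round(4)); print('x',M[:,0].round(3),'y',M[:,1].round(3),'z',M[:,2].round(3))
E
python3 st.py
```

```text
t 4.8 q [-0.135  0.389  0.055  0.021  2.62   1.369] p [0.5359 0.0051 0.8824]
x [0.993 0.086 0.078] y [ 0.086 -0.996  0.007] z [ 0.078 -0.    -0.997]
```

>>> servo_tool(increments=[[[8.5, -3, 0, -2, 0], [8.5, -6, 0, -4, 0], [8.5, -9, 0, -6, 0], [8.5, -12, 0, -8, 0], [8.5, -15, 0, -10, 0]]])

```text
t: 5.3
tool_pos: [0.3777, -0.0059, 0.9308]
tool_rot: [3.117, 0.134, 0.195]
contact_force: [-0.0, -0.2, 0.1]
opening: 0.0853
grip_force: 0.0
```

```bash
python3 st.py
```

```text
t 5.3 q [-0.226  0.029  0.369  0.037  2.619  1.291] p [ 0.3777 -0.0059  0.9308]
x [0.989 0.087 0.124] y [ 0.085 -0.996  0.021] z [ 0.125 -0.01  -0.992]
```

>>> servo_tool(increments=[[[8.5, -2, 0, -3, 0], [8.5, -4, 0, -6, 0], [8.5, -6, 0, -9, 0], [8.5, -8, 0, -12, 0], [8.5, -10, 0, -15, 0]]])

```text
t: 5.8
tool_pos: [0.3033, -0.0108, 0.9404]
tool_rot: [3.1, 0.132, 0.249]
contact_force: [0.5, 0.1, -0.4]
opening: 0.0849
grip_force: 0.0
```

>>> servo_tool(increments=[[[8.5, 0, 0, -3, 0], [8.5, 0, 0, -6, 0], [8.5, 0, 0, -9, 0], [8.5, 0, 0, -12, 0], [8.5, 0, 0, -15, 0]]])

```text
t: 6.3
tool_pos: [0.2995, -0.0065, 0.9569]
tool_rot: [3.081, 0.131, 0.314]
contact_force: [0.5, -0.5, -0.4]
opening: 0.0848
grip_force: 0.0
```

```bash
python3 st.py
```

```text
t 6.3 q [-0.297 -0.107  0.424  0.055  2.619  1.24 ] p [ 0.2995 -0.0065  0.9569]
x [0.976 0.088 0.2  ] y [ 0.079 -0.996  0.05 ] z [ 0.203 -0.033 -0.979]
```

>>> servo_tool(increments=[[[8.5, 0, -3, -2, 0], [8.5, 0, -6, -4, 0], [8.5, 0, -9, -7, 0], [8.5, 0, -12, -11, 0], [8.5, 0, -14, -15, 0]]])

```text
t: 6.8
tool_pos: [0.2738, 0.113, 0.9714]
tool_rot: [3.072, 0.134, 0.385]
contact_force: [-0.3, -0.2, 0.8]
opening: 0.0851
grip_force: 0.0
```

>>> servo_tool(increments=[[[8.5, -1, 0, -4, 0], [8.5, -2, 0, -8, 0], [8.5, -3, 0, -12, 0], [8.5, -4, 0, -16, 0], [8.5, -5, 0, -20, 0]]])

```text
t: 7.3
tool_pos: [0.2192, 0.1128, 0.9831]
tool_rot: [3.061, 0.131, 0.462]
contact_force: [1.2, -0.3, -0.2]
opening: 0.0852
grip_force: 0.0
```

```bash
python3 st.py
```

```text
t 7.3 q [ 0.294 -0.145  0.376 -0.231  2.619  1.562] p [0.2192 0.1128 0.9831]
x [0.952 0.09  0.293] y [ 0.077 -0.996  0.055] z [ 0.296 -0.03  -0.955]
```

>>> servo_tool(increments=[[[8.5, 1, 0, -4.8, 0], [8.5, 2, 0, -9.6, 0], [8.5, 3, 0, -14.4, 0], [8.5, 4, 0, -19, 0], [8.5, 5, 0, -24, 0]]])

```text
t: 7.8
tool_pos: [0.221, 0.1199, 0.9987]
tool_rot: [3.05, 0.134, 0.529]
contact_force: [-0.7, 0.3, -0.1]
opening: 0.0854
grip_force: 0.0
```

>>> servo_tool(increments=[[[8.5, 1, 0, -4.8, 0], [8.5, 2, 0, -9.6, 0], [8.5, 3, 0, -14.4, 0], [8.5, 4, 0, -19, 0], [8.5, 5, 0, -24, 0]]])

```text
t: 8.3
tool_pos: [0.2096, 0.1245, 1.0121]
tool_rot: [3.038, 0.135, 0.597]
contact_force: [0.2, -0.5, -0.4]
opening: 0.0848
grip_force: 0.0
```

```bash
python3 st.py
```

```text
t 8.3 q [ 0.422 -0.067  0.212 -0.366  2.619  1.552] p [0.2096 0.1245 1.0121]
x [0.922 0.093 0.376] y [ 0.077 -0.995  0.059] z [ 0.379 -0.025 -0.925]
```

>>> servo_tool(increments=[[[8.5, -2, 0, -4.5, 0], [8.5, -4, 0, -9, 0], [8.5, -6, 0, -13.5, 0], [8.5, -8, 0, -18, 0], [8.5, -10, 0, -22.5, 0]]])

```text
t: 8.8
tool_pos: [0.1111, 0.1221, 1.0168]
tool_rot: [3.025, 0.137, 0.681]
contact_force: [-0.0, -0.4, -0.2]
opening: 0.0852
grip_force: 0.0
```

>>> servo_tool(increments=[[[8.5, -3, 0, -4, 0], [8.5, -6, 0, -8, 0], [8.5, -9, 0, -12, 0], [8.5, -12, 0, -16, 0], [8.5, -15, 0, -20, 0]]])

```text
t: 9.3
tool_pos: [0.065, 0.1108, 1.0045]
tool_rot: [3.045, 0.148, 0.709]
contact_force: [-0.4, -0.7, -0.4]
opening: 0.0849
grip_force: 0.0
```

```bash
python3 st.py
```

```text
t 9.3 q [ 1.331 -0.239  0.404 -1.024  2.619  1.818] p [0.065  0.1108 1.0045]
x [0.893 0.095 0.44 ] y [ 0.089 -0.995  0.033] z [ 0.441  0.01  -0.897]
```

>>> servo_tool(increments=[[[8.5, 3.5, 0, 1.8, 0], [8.5, 7, 0, 3.5, 0], [8.5, 10.5, 0, 4.5, 0], [8.5, 14, 0, 5, 0], [8.5, 17.5, 0, 4, 0]]])

```text
t: 9.8
tool_pos: [0.2006, 0.1252, 1.0298]
tool_rot: [3.045, 0.146, 0.704]
contact_force: [0.4, 2.1, 2.3]
opening: 0.0849
grip_force: 0.0
```

>>> servo_tool(increments=[[[8.5, 1, 0, -4.8, 0], [8.5, 2, 0, -9.6, 0], [8.5, 3, 0, -14.4, 0], [8.5, 4, 0, -19, 0], [8.5, 5, 0, -24, 0]]])

```text
t: 10.3
tool_pos: [0.1656, 0.1269, 1.041]
tool_rot: [3.031, 0.142, 0.764]
contact_force: [0.3, -0.7, -0.1]
opening: 0.0856
grip_force: 0.0
```

>>> servo_tool(increments=[[[8.5, 1, 0, -4.8, 0], [8.5, 2, 0, -9.6, 0], [8.5, 3, 0, -14.4, 0], [8.5, 4, 0, -19, 0], [8.5, 5, 0, -24, 0]]])

```text
t: 10.8
tool_pos: [0.1217, 0.1148, 1.0461]
tool_rot: [3.024, 0.144, 0.798]
contact_force: [-0.0, 0.6, -0.4]
opening: 0.0853
grip_force: 0.0
```

```bash
python3 st.py
```

```text
t 10.8 q [ 0.902 -0.046  0.057 -0.86   2.619  1.52 ] p [0.1217 0.1148 1.0461]
x [0.866 0.092 0.492] y [ 0.086 -0.996  0.034] z [ 0.493  0.013 -0.87 ]
```

Lean is 29.5°. About 38° would give better lamp clearance when placing. I'll bring y back into the arm plane, then push inward.

>>> servo_tool(increments=[[[8.5, 2, 1.5, 1.5, 0], [8.5, 4, 3, 3, 0], [8.5, 5, 4, 4, 0], [8.5, 5, 4, 4, 0], [8.5, 5, 4, 4, 0]]])

```text
t: 11.3
tool_pos: [0.1901, 0.0793, 1.0366]
tool_rot: [3.027, 0.144, 0.795]
contact_force: [0.2, 0.4, -0.0]
opening: 0.085
grip_force: 0.0
```

```bash
python3 st.py
```

```text
t 11.3 q [ 0.021 -0.151  0.204  0.007  2.575  1.505] p [0.1901 0.0793 1.0366]
x [0.867 0.091 0.49 ] y [ 0.087 -0.996  0.032] z [ 0.491  0.015 -0.871]
```

>>> servo_tool(increments=[[[8.5, -3, 0.4, -4, 0], [8.5, -6, 0.8, -8, 0], [8.5, -9, 1, -12, 0], [8.5, -12, 1, -16, 0], [8.5, -15, 1, -20, 0]]])

```text
t: 11.8
tool_pos: [0.0989, 0.0809, 1.0515]
tool_rot: [3.013, 0.144, 0.835]
contact_force: [0.2, 0.6, -0.2]
opening: 0.0848
grip_force: 0.0
```

```bash
python3 st.py
```

```text
t 11.8 q [ 0.933 -0.09   0.064 -0.942  2.617  1.46 ] p [0.0989 0.0809 1.0515]
x [0.853 0.092 0.513] y [ 0.086 -0.996  0.036] z [ 0.514  0.014 -0.858]
```

>>> servo_tool(increments=[[[8.5, 1, 0.1, 4, 0], [8.5, 2, 0.2, 8, 0], [8.5, 2.6, 0.3, 13, 0], [8.5, 2.6, 0.3, 13, 0], [8.5, 2.6, 0.3, 13, 0]]])

```text
t: 12.3
tool_pos: [0.1737, 0.0806, 0.972]
tool_rot: [3.014, 0.149, 0.85]
contact_force: [-0.3, 1.6, 1.2]
opening: 0.085
grip_force: 0.0
```

>>> servo_tool(increments=[[[8.5, -4, 0.3, -2, 0], [8.5, -8, 0.5, -4, 0], [8.5, -12, 0.7, -6, 0], [8.5, -16, 0.9, -8, 0], [8.5, -20, 1, -10, 0]]])

```text
t: 12.8
tool_pos: [-0.0483, 0.0496, 0.9534]
tool_rot: [3.015, 0.149, 0.839]
contact_force: [-1.1, -0.3, -0.6]
opening: 0.0852
grip_force: 0.0
```

```bash
python3 st.py
```

```text
t 12.8 q [ 0.164 -0.689  0.693 -0.129  2.595  1.507] p [-0.0483  0.0496  0.9534]
x [0.852 0.094 0.515] y [ 0.09  -0.995  0.033] z [ 0.515  0.018 -0.857]
```

>>> servo_tool(increments=[[[8.5, -1, 0, -4.5, 0], [8.5, -2, 0, -9, 0], [8.5, -3, 0, -13.5, 0], [8.5, -4, 0, -18, 0], [8.5, -5, 0, -22, 0]]])

```text
t: 13.3
tool_pos: [-0.0749, 0.0313, 0.9735]
tool_rot: [2.995, 0.151, 0.913]
contact_force: [0.4, 0.4, 0.1]
opening: 0.0852
grip_force: 0.0
```

```bash
python3 st.py
```

```text
t 13.3 q [ 0.225 -0.66   0.591 -0.209  2.619  1.483] p [-0.0749  0.0313  0.9735]
x [0.826 0.094 0.556] y [ 0.09  -0.995  0.034] z [ 0.557  0.022 -0.83 ]
```

>>> servo_tool(increments=[[[8.5, 0, -1, -4.8, 0], [8.5, 0, -2, -9.5, 0], [8.5, 0, -3, -14, 0], [8.5, 0, -4, -19, 0], [8.5, 0, -5, -24, 0]]])

```text
t: 13.8
tool_pos: [-0.0834, 0.0441, 0.9921]
tool_rot: [2.973, 0.151, 0.997]
contact_force: [0.8, -0.4, -0.3]
opening: 0.0852
grip_force: 0.0
```

>>> servo_tool(increments=[[[8.5, 0, 0, -4.8, 0], [8.5, 0, 0, -9.5, 0], [8.5, 0, 0, -14, 0], [8.5, 0, 0, -19, 0], [8.5, 0, 0, -24, 0]]])

```text
t: 14.3
tool_pos: [-0.098, 0.027, 1.0065]
tool_rot: [2.948, 0.151, 1.072]
contact_force: [-0.9, 0.1, 0.2]
opening: 0.0847
grip_force: 0.0
```

```bash
python3 st.py
```

```text
t 14.3 q [ 0.213 -0.603  0.427 -0.21   2.619  1.461] p [-0.098   0.027   1.0065]
x [0.763 0.091 0.641] y [ 0.09  -0.995  0.034] z [ 0.641  0.032 -0.767]
```

Lean is 39.9° with tool y horizontal and parallel to the rack's y. That matches the open bin's tilt. Next I close the fingers, move out and down to a point in front of the handle.

>>> servo_tool(increments=[[[0, 2, 0, 2.5, 0], [0, 5, 0, 6.2, 0], [0, 8.2, 0, 10, 0], [0, 11.4, 0, 13.8, 0], [0, 14.6, 0, 17.6, 0]]], newtons=30)

```text
t: 14.8
tool_pos: [0.1071, 0.0521, 0.9658]
tool_rot: [2.94, 0.143, 1.068]
contact_force: [2.2, -0.3, -0.4]
opening: 0.0118
grip_force: 0.0
```

>>> servo_tool(increments=[[[0, 3.2, 0, 3.8, 0], [0, 6.4, 0, 7.6, 0], [0, 9.6, 0, 11.4, 0], [0, 12.8, 0, 15.2, 0], [0, 16, 0, 19, 0]]])

```text
t: 15.3
tool_pos: [0.2049, 0.0772, 0.95]
tool_rot: [2.939, 0.148, 1.087]
contact_force: [-1.2, 1.6, 0.5]
opening: -0.0001
grip_force: 0.0
```

```bash
python3 st.py
```

```text
t 15.3 q [-0.145 -0.598  0.886  0.146  2.149  1.45 ] p [0.2049 0.0772 0.95  ]
x [0.755 0.09  0.649] y [ 0.087 -0.996  0.037] z [ 0.65   0.029 -0.76 ]
```

>>> servo_tool(increments=[[[0, 0.8, 0.9, 4.5, 0], [0, 1.5, 1.8, 9, 0], [0, 2.2, 2.7, 13.5, 0], [0, 3, 3.6, 18, 0], [0, 3.7, 4.4, 22.5, 0]]])

```text
t: 15.8
tool_pos: [0.3873, 0.0416, 0.7978]
tool_rot: [2.945, 0.145, 1.072]
contact_force: [0.7, 0.2, 0.0]
opening: -0.0
grip_force: 0.0
```

>>> servo_tool(increments=[[[0, 0.7, 0.8, 4.4, 0], [0, 1.4, 1.6, 8.5, 0], [0, -1.4, 1.9, 12, 0], [0, -4.2, 2.2, 15.8, 0], [0, -7, 2.5, 19.5, 0]]])

```text
t: 16.3
tool_pos: [0.4603, 0.0164, 0.6032]
tool_rot: [2.946, 0.146, 1.07]
contact_force: [-0.3, 0.9, 0.8]
opening: 0.0004
grip_force: 0.0
```

```bash
cat >> st.py <<'E'
import sys
if len(sys.argv)>1:
    T=np.array(eval(sys.argv[1])); print('to target (cm, tool axes):',(M.T@(T-o['tool_pos'])*100).round(1))
E
python3 st.py .488,-.018,.287
```

```text
t 16.3 q [-0.225 -0.724  1.73   0.173  1.459  1.288] p [0.4603 0.0164 0.6032]
x [0.763 0.089 0.64 ] y [ 0.086 -0.996  0.035] z [ 0.641  0.028 -0.767]
to target (cm, tool axes): [-18.4   2.6  25.9]
```

>>> servo_tool(increments=[[[0, -2.7, 0.4, 3.8, 0], [0, -5.4, 0.8, 7.6, 0], [0, -8.1, 1.2, 11.4, 0], [0, -10.8, 1.6, 15.2, 0], [0, -13.5, 2, 19, 0]]])

```text
t: 16.8
tool_pos: [0.4805, -0.01, 0.3719]
tool_rot: [2.946, 0.146, 1.072]
contact_force: [0.1, -0.1, -0.4]
opening: -0.0
grip_force: 0.0
```

>>> servo_tool(increments=[[[0, -2.5, 0.3, 3.5, 0], [0, -4.9, 0.6, 6.9, 0], [0, -4.9, 0.6, 6.9, 0]]])

```text
t: 17.1
tool_pos: [0.4851, -0.0176, 0.2798]
tool_rot: [-2.956, -0.143, -1.051]
contact_force: [0.1, -0.5, -1.1]
opening: 0.0003
grip_force: 0.0
```

```bash
python3 st.py .5651,-.0141,.1951; python3 -c "
from h import *
t=grab('top')['img'][110:230,230:390,::-1];s=grab('scene')['img'][170:330,240:400,::-1]
cv2.imwrite('pics/p1.png',np.hstack([cv2.resize(t,(480,360),interpolation=2),cv2.resize(s,(320,320),interpolation=2)[:,:] if 0 else cv2.copyMakeBorder(cv2.resize(s,(320,320),interpolation=2),0,40,0,0,0)]))"
```

```text
t 17.1 q [-0.313 -0.784  2.293  0.269  1.     1.089] p [ 0.4851 -0.0176  0.2798]
x [0.772 0.086 0.63 ] y [ 0.086 -0.996  0.03 ] z [ 0.63   0.032 -0.776]
to target (cm, tool axes): [ 0.9  0.1 11.6]
```

View pics/p1.png

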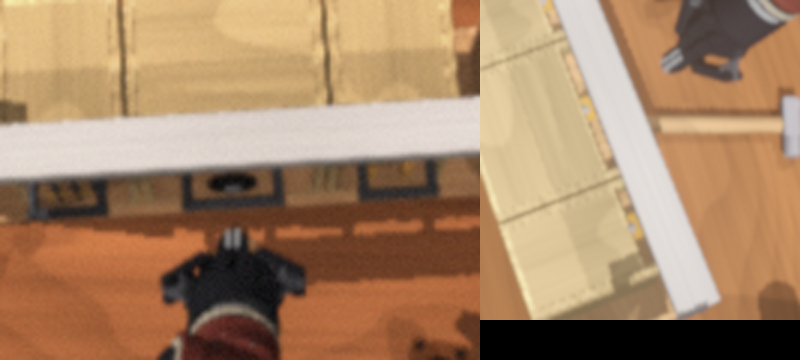

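The picture shows the closed fingers at (232,240), lined up with the wide handle at (232,195). I'll insert behind the bar.

>>> servo_tool(increments=[[[0, 0.9, 0.1, 2, 0], [0, 0.9, 0.1, 5, 0], [0, 0.9, 0.1, 8, 0], [0, 0.9, 0.1, 10, 0], [0, 0.9, 0.1, 11, 0]]])

```text
t: 17.7
tool_pos: [0.5683, -0.0154, 0.216]
tool_rot: [2.942, 0.147, 1.079]
contact_force: [-0.2, -0.5, 0.1]
opening: 0.0
grip_force: 0.0
```

```bash
python3 st.py .5651,-.0141,.1951
```

```text
t 17.7 q [-0.243 -0.457  2.212  0.279  0.724  1.082] p [ 0.5683 -0.0154  0.216 ]
x [0.759 0.089 0.645] y [ 0.086 -0.996  0.036] z [ 0.645  0.028 -0.763]
to target (cm, tool axes): [-1.6 -0.2  1.4]
```

>>> servo_tool(increments=[[[0, -0.7, -0.2, 0.4, 0], [0, -1.3, -0.2, 0.9, 0], [0, -1.4, -0.2, 1.5, 0], [0, -1.4, -0.2, 1.7, 0]]])

```text
t: 18.1
tool_pos: [0.5663, -0.0144, 0.1916]
tool_rot: [2.943, 0.145, 1.076]
contact_force: [-0.5, -0.9, 0.6]
opening: -0.0002
grip_force: 0.0
```

```bash
python3 st.py .5651,-.0141,.1951
```

```text
t 18.1 q [-0.241 -0.433  2.237  0.292  0.678  1.066] p [ 0.5663 -0.0144  0.1916]
x [0.761 0.088 0.643] y [ 0.085 -0.996  0.036] z [ 0.644  0.028 -0.765]
to target (cm, tool axes): [ 0.1 -0.  -0.3]
```

>>> servo_tool(increments=[[[0, -0.6, 0, 0, 0], [0, -1.2, 0, -0.2, 0], [0, -1.9, 0, -0.4, 0], [0, -2.6, 0, -0.6, 0], [0, -3.3, 0, -0.8, 0]]])

```text
t: 18.6
tool_pos: [0.5357, -0.0176, 0.1766]
tool_rot: [2.943, 0.146, 1.076]
contact_force: [0.3, -0.0, 1.7]
opening: -0.0002
grip_force: 0.4
```

>>> servo_tool(increments=[[[0, -0.8, 0, -0.1, 0], [0, -1.6, 0, -0.2, 0], [0, -2.4, 0, -0.3, 0], [0, -3.2, 0, -0.2, 0], [0, -4, 0, 0, 0]]])

```text
t: 19.1
tool_pos: [0.505, -0.0211, 0.15]
tool_rot: [2.944, 0.145, 1.075]
contact_force: [-0.1, 0.8, -0.8]
opening: 0.0007
grip_force: 0.0
```

```bash
python3 st.py; python3 -c "
from h import *
t=grab('top')['img'][110:230,230:390,::-1];s=grab('scene')['img'][170:330,240:400,::-1]
cv2.imwrite('pics/p2.png',np.hstack([cv2.resize(t,(480,360),interpolation=2),cv2.copyMakeBorder(cv2.resize(s,(320,320),interpolation=2),0,40,0,0,0)]))"
```

```text
t 19.1 q [-0.305 -0.589  2.409  0.355  0.684  0.965] p [ 0.505  -0.0211  0.15  ]
x [0.761 0.088 0.643] y [ 0.086 -0.996  0.036] z [ 0.643  0.028 -0.765]
```

View pics/p2.png

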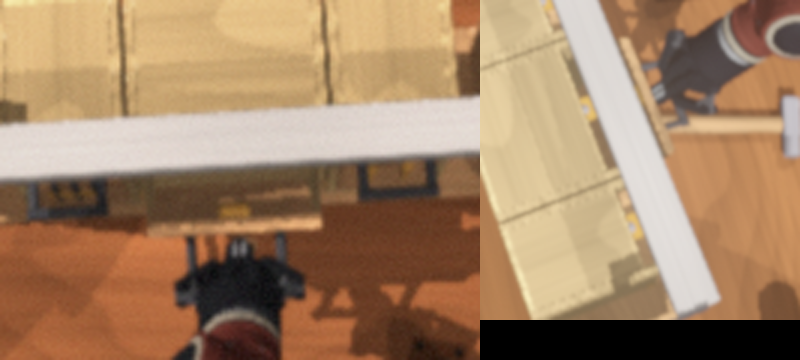

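The bin has tipped partly out: the panel edge is at (235,230), with the finger behind the bar. I'll continue to the stop.

>>> servo_tool(increments=[[[0, -0.8, 0, 0.2, 0], [0, -1.6, 0, 0.4, 0], [0, -2.4, 0, 0.6, 0], [0, -3.2, 0, 0.9, 0], [0, -4, 0, 1.2, 0]]])

```text
t: 19.7
tool_pos: [0.4826, -0.0243, 0.1152]
tool_rot: [2.944, 0.145, 1.075]
contact_force: [-0.6, 1.0, 0.0]
opening: -0.0
grip_force: 0.0
```

```bash
python3 st.py
```

```text
t 19.7 q [-0.336 -0.617  2.487  0.406  0.648  0.889] p [ 0.4826 -0.0243  0.1152]
x [0.761 0.088 0.643] y [ 0.085 -0.996  0.036] z [ 0.643  0.028 -0.765]
```

>>> servo_tool(increments=[[[0, -0.3, 0, 0, 0], [0, -0.6, 0, 0, 0], [0, -0.6, 0, 0, 0]]])

```text
t: 20.0
tool_pos: [0.4811, -0.0255, 0.1159]
tool_rot: [2.937, 0.142, 1.089]
contact_force: [11.4, 2.7, 1.3]
opening: 0.0
grip_force: 4.8
```

```bash
python3 st.py
```

```text
t 20.0 q [-0.342 -0.63   2.496  0.415  0.646  0.879] p [ 0.4811 -0.0255  0.1159]
x [0.755 0.087 0.65 ] y [ 0.083 -0.996  0.037] z [ 0.651  0.026 -0.759]
```

A contact force of 11 N shows the bin is at its open stop. I'll withdraw and go up toward the caster. The caster's yaw doesn't suit the leaned tool, so I'll nudge it round by its wheel first.

>>> servo_tool(increments=[[[0, 0.8, 0, 0, 0], [0, 0.8, 0, -2.5, 0], [0, 0.8, 0, -5.5, 0], [0, 3.5, 0, -9, 0], [0, 6.5, 0, -12.5, 0]]])

```text
t: 20.5
tool_pos: [0.4462, -0.0224, 0.2486]
tool_rot: [2.946, 0.144, 1.071]
contact_force: [0.8, -1.0, 1.4]
opening: 0.0
grip_force: 0.0
```

>>> servo_tool(increments=[[[0, 2.5, 1, -2.5, 0], [0, 4, 5, -4, 0], [0, 4, 10, -4, 0], [0, 4, 15, -4, 0], [0, 4, 20, -4, 0]]])

```text
t: 21.0
tool_pos: [0.469, -0.2215, 0.3131]
tool_rot: [2.943, 0.145, 1.076]
contact_force: [0.2, 0.6, 0.9]
opening: -0.0
grip_force: 0.0
```

```bash
python3 st.py .440,-.405,.20
cat > cas.py <<'E'
from h import *
def caster():
    T=ctrl.get_image('top'); g=T['img'].astype(int); hsv=cv2.cvtColor(T['img'],cv2.COLOR_RGB2HSV)
    m=((hsv[...,1]<50)&(hsv[...,2]>110)|((g.max(2)<80)&(g.max(2)-g.min(2)<25))).astype(np.uint8)
    z=np.zeros_like(m); z[195:250,380:440]=m[195:250,380:440]
    k,l,st,ce=cv2.connectedComponentsWithStats(z)
    for i in range(1,k):
        if st[i,4]>100: 
            r=cv2.minAreaRect(np.argwhere(l==i)[:,::-1].astype(np.float32)); print(st[i],r,onz(T,*r[0],.02).round(3))
    return T
if __name__=='__main__': caster()
E
python3 cas.py
```

```text
t 21.0 q [-0.846 -0.603  2.143  0.572  1.178  0.518] p [ 0.469  -0.2215  0.3131]
x [0.76  0.088 0.643] y [ 0.085 -0.996  0.036] z [ 0.644  0.027 -0.765]
to target (cm, tool axes): [-11.1  17.6   6.3]
[ 380  195   47   40 1014] ((401.9183654785156, 214.63916015625), (47.727989196777344, 34.96457290649414), 8.615649223327637) [ 0.474 -0.316  0.02 ]
[380 228  21  21 314] ((390.0, 238.0), (20.0, 20.0), 90.0) [ 0.398 -0.278  0.02 ]
```

>>> servo_tool(increments=[[[0, -2, 4.4, 1, 0], [0, -4, 8.8, 2.5, 0], [0, -6.5, 13, 4, 0], [0, -9, 17, 5.5, 0], [0, -11.1, 17.6, 6.3, 0]]])

```text
t: 21.55
tool_pos: [0.4395, -0.4055, 0.1968]
tool_rot: [2.946, 0.14, 1.073]
contact_force: [0.0, -0.1, -1.1]
opening: -0.0
grip_force: 0.0
```

```bash
python3 st.py .450,-.406,.048
```

```text
t 21.55 q [-1.138 -0.165  2.019  0.727  1.106  0.06 ] p [ 0.4395 -0.4055  0.1968]
x [0.762 0.085 0.642] y [ 0.083 -0.996  0.033] z [ 0.642  0.028 -0.766]
to target (cm, tool axes): [-8.7 -0.4 12.1]
```

>>> servo_tool(increments=[[[0, -2.2, -0.1, 3, 0], [0, -4.4, -0.2, 6, 0], [0, -6.6, -0.3, 9, 0], [0, -8.3, -0.4, 11.5, 0], [0, -8.7, -0.4, 12.1, 0]]])

```text
t: 22.05
tool_pos: [0.4505, -0.3996, 0.0459]
tool_rot: [-2.947, -0.143, -1.069]
contact_force: [0.3, 0.9, -0.6]
opening: 0.0002
grip_force: 0.0
```

```bash
python3 st.py .480,-.385,.048; python3 -c "
from h import *
t=grab('top')['img'][170:270,350:480,::-1];s=grab('scene')['img'][80:180,260:390,::-1]
cv2.imwrite('pics/p3.png',np.hstack([cv2.resize(t,(390,300),interpolation=2),cv2.resize(s,(390,300),interpolation=2)]))"
```

```text
t 22.05 q [-1.113  0.086  2.071  0.867  0.884 -0.177] p [ 0.4505 -0.3996  0.0459]
x [0.764 0.084 0.64 ] y [ 0.087 -0.996  0.028] z [ 0.64   0.034 -0.768]
to target (cm, tool axes): [ 2.5 -1.2  1.8]
```

View pics/p3.png

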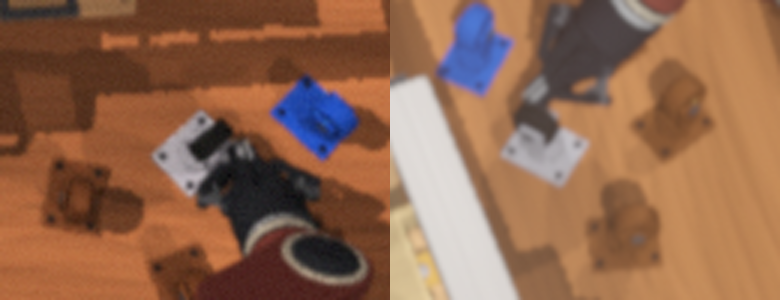

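In the top crop the fingertips at (238,150) sit beside the outer side of the black wheel at (210,140). The brown and blue ones are clear, so I push along the arc.

>>> servo_tool(increments=[[[0, 0.9, -0.6, 0.6, 0], [0, 1.8, -1.1, 1.3, 0], [0, 2.6, -1.8, 1.9, 0], [0, 3.2, -2.7, 2.4, 0], [0, 3.5, -3.5, 2.7, 0]]])

```text
t: 22.65
tool_pos: [0.4945, -0.3645, 0.0535]
tool_rot: [2.94, 0.147, 1.078]
contact_force: [-0.6, -4.1, 5.6]
opening: -0.0004
grip_force: 3.5
```

```bash
python3 st.py; python3 -c "
from h import *
t=grab('top')['img'][170:270,350:480,::-1];s=grab('scene')['img'][80:180,260:390,::-1]
cv2.imwrite('pics/p4.png',np.hstack([cv2.resize(t,(390,300),interpolation=2),cv2.resize(s,(390,300),interpolation=2)]))"
```

```text
t 22.65 q [-1.     0.066  2.078  0.876  0.811 -0.095] p [ 0.4945 -0.3645  0.0535]
x [0.759 0.09  0.645] y [ 0.085 -0.996  0.039] z [ 0.645  0.025 -0.764]
```

View pics/p4.png

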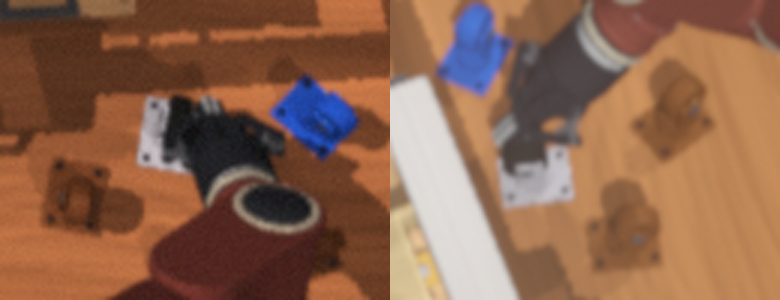

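The caster has turned. Its plate's left edge runs (140,165) to (150,98), so its yaw is about -8°, near the rack's 5°. The squeeze will align the rest. I back off and open to 7 cm.

>>> servo_tool(increments=[[[0, -0.4, 1.2, -0.3, 0], [0, -0.4, 2.2, -0.3, 0], [7, 1.5, 2.2, -3, 0], [7, 4, 1, -6, 0], [7, 6.4, 0, -9, 0]]])

```text
t: 23.25
tool_pos: [0.4825, -0.3614, 0.1613]
tool_rot: [2.947, 0.142, 1.073]
contact_force: [0.1, -0.7, 0.2]
opening: 0.043
grip_force: 0.0
```

```bash
python3 - <<'E'
from h import *
T=ctrl.get_image('top');g=T['img'].astype(int); hsv=cv2.cvtColor(T['img'],cv2.COLOR_RGB2HSV)
px=lambda X,Y:(350+X/3,170+Y/3)
a,b=[onz(T,*px(*p),.003)[:2] for p in((140,165),(150,98))]
ax=(b-a)/np.linalg.norm(b-a); r=np.array([ax[1],-ax[0]])
c=(a+b)/2+r*.03; print('a,b',a,b,np.linalg.norm(b-a),'yaw',np.degrees(np.arctan2(ax[1],ax[0])),'c',c,'grip',c+ax*.008)
m=((hsv[...,1]<50)&(hsv[...,2]>120)).astype(np.uint8)[190:235,385:425]
p=np.argwhere(m)[:,::-1]+[385,190]; print(len(p),p.min(0),p.max(0),p.mean(0))
E
python3 st.py
```

```text
a,b [ 0.44243124 -0.3016294 ] [ 0.51562591 -0.31291151] 0.07405907071986967 yaw -8.76252326755961 c [ 0.4744584 -0.3369203] grip [ 0.48236502 -0.33813902]
225 [396 201] [418 227] [402.30666667 215.73333333]
t 23.3 q [-1.016 -0.151  2.058  0.743  0.983  0.108] p [ 0.4849 -0.3629  0.1699]
x [0.757 0.092 0.647] y [ 0.085 -0.996  0.042] z [ 0.648  0.023 -0.761]
```

>>> servo_tool(increments=[[[7, 0, -1.5, 0, 0], [7, 0, -3, 0.3, 0], [7, -2, -3, 2.4, 0], [7, -4, -3, 4.7, 0], [7, -5.5, -3, 6.5, 0]]])

```text
t: 23.8
tool_pos: [0.4798, -0.3329, 0.072]
tool_rot: [2.948, 0.144, 1.073]
contact_force: [0.7, 0.7, -1.0]
opening: 0.0703
grip_force: 0.0
```

```bash
python3 st.py .482,-.338,.050
```

```text
t 23.8 q [-0.989 -0.048  2.151  0.841  0.835 -0.037] p [ 0.4798 -0.3329  0.072 ]
x [0.762 0.087 0.641] y [ 0.086 -0.996  0.032] z [ 0.641  0.03  -0.767]
to target (cm, tool axes): [-1.3  0.5  1.8]
```

>>> servo_tool(increments=[[[7, -0.8, 0.4, 1, 0], [7, -1.3, 0.5, 1.8, 0], [5, -1.3, 0.5, 1.8, 0], [2, -1.3, 0.5, 1.8, 0], [2, -1.3, 0.5, 1.8, 0]]], newtons=40)

```text
t: 24.3
tool_pos: [0.4831, -0.3399, 0.0537]
tool_rot: [2.943, 0.146, 1.075]
contact_force: [0.3, -0.4, -2.8]
opening: 0.0367
grip_force: 39.3
```

>>> servo_tool(increments=[[[2, 0, 0, 0, 0], [2, 0, 0, 0, 0], [2, 0, 0, 0, 0]]], newtons=70)

```text
t: 24.6
tool_pos: [0.483, -0.3398, 0.0536]
tool_rot: [2.944, 0.146, 1.075]
contact_force: [-0.7, 0.2, -2.4]
opening: 0.0361
grip_force: 68.4
```

```bash
python3 st.py; python3 -c "
from h import *
t=grab('top')['img'][170:270,350:480,::-1];s=grab('scene')['img'][80:180,260:390,::-1]
cv2.imwrite('pics/p5.png',np.hstack([cv2.resize(t,(390,300),interpolation=2),cv2.resize(s,(390,300),interpolation=2)]))"
```

```text
t 24.6 q [-0.992  0.007  2.138  0.873  0.807 -0.086] p [ 0.483  -0.3398  0.0536]
x [0.761 0.089 0.643] y [ 0.086 -0.996  0.036] z [ 0.643  0.028 -0.765]
```

View pics/p5.png

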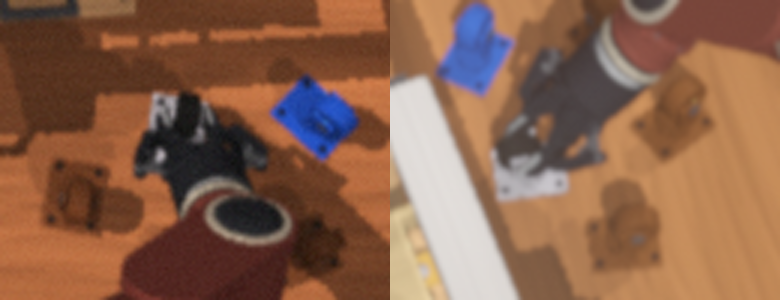

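The caster is gripped, with the opening at 36 mm (cheeks 34) and the wheel between the fingers at (185,115). Lift.

>>> servo_tool(increments=[[[2, 1, 0, -1.2, 0], [2, 3.5, 0, -4.5, 0], [2, 6.5, 0, -8.3, 0], [2, 9.5, 0, -12, 0], [2, 12.5, 0, -15.5, 0]]])

```text
t: 25.2
tool_pos: [0.478, -0.3326, 0.2541]
tool_rot: [2.944, 0.145, 1.074]
contact_force: [1.0, 0.1, -2.6]
opening: 0.0364
grip_force: 69.8
```

>>> servo_tool(increments=[[[2, 2, -1, -2.5, 0], [2, 4.5, -4, -5.5, 0], [2, 4.5, -8.5, -5.5, 0], [2, 4.5, -13.2, -5.5, 0], [2, 4.5, -18, -5.5, 0]]])

```text
t: 25.7
tool_pos: [0.4611, -0.1501, 0.3168]
tool_rot: [2.944, 0.143, 1.075]
contact_force: [0.7, 1.3, -3.4]
opening: 0.0359
grip_force: 69.9
```

```bash
python3 st.py .4445,-.0252,.33
```

```text
t 25.7 q [-0.716 -0.754  2.222  0.501  1.174  0.68 ] p [ 0.4611 -0.1501  0.3168]
x [0.761 0.087 0.643] y [ 0.084 -0.996  0.035] z [ 0.643  0.028 -0.765]
to target (cm, tool axes): [  0.7 -12.5  -1.7]
```

>>> servo_tool(increments=[[[2, 0.3, -4, -0.7, 0], [2, 0.7, -8, -1.7, 0], [2, 0.7, -11.5, -1.7, 0], [2, 0.7, -12.5, -1.7, 0], [2, 0.7, -12.5, -1.7, 0]]])

```text
t: 26.2
tool_pos: [0.445, -0.0246, 0.3297]
tool_rot: [2.945, 0.152, 1.076]
contact_force: [0.3, 0.0, -3.3]
opening: 0.0358
grip_force: 69.9
```

```bash
python3 st.py .5443,-.0164,.225; python3 st.py .5642,-.0147,.195|tail -1
python3 - <<'E'
from h import *
T=grab('top');S=grab('scene')
t=T['img'][100:240,230:400,::-1].copy();s=S['img'][130:300,230:400,::-1].copy()
# expected open panel top-inner corners & back top in rack frame
yaw=.088
def W(X,Y,Z): return np.array([.6736+np.cos(yaw)*X-np.sin(yaw)*Y,-.003+np.sin(yaw)*X+np.cos(yaw)*Y,Z])
for Y in(-.086,.082):
    for c,im,(u0,v0) in((T,t,(230,100)),(S,s,(230,130))):
        u,v=proj(c,W(-.179,Y,.164)); cv2.circle(im,(int(round(u-u0)),int(round(v-v0))),2,(0,255,0),-1)
cv2.imwrite('pics/p6.png',np.hstack([cv2.resize(t,(437,360),interpolation=2),cv2.resize(s,(360,360),interpolation=2)]))
E
```

```text
t 26.2 q [-0.386 -0.949  2.295  0.3    1.161  1.052] p [ 0.445  -0.0246  0.3297]
x [0.761 0.092 0.643] y [ 0.09  -0.995  0.035] z [ 0.643  0.031 -0.765]
to target (cm, tool axes): [ 0.9 -0.3 14.4]
to target (cm, tool axes): [ 0.5 -0.4 18. ]
```

View pics/p6.png

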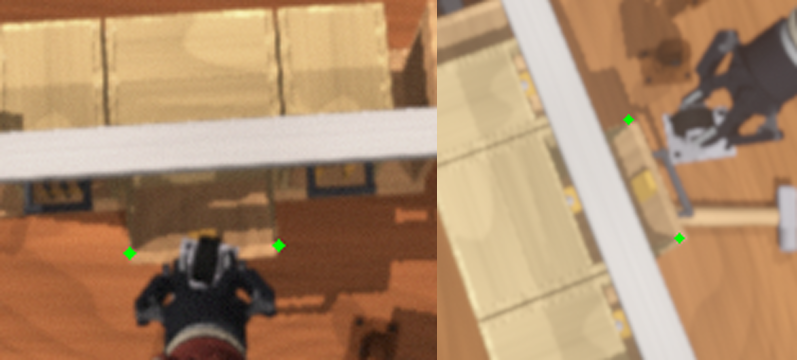

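The predicted open-lip corners (green, top crop (129,253) and (279,245)) lie on the panel's real corners. The bin is fully open and the pose is right. I'll enter the bin.

>>> servo_tool(increments=[[[2, 0.9, -0.2, 3.5, 0], [2, 0.9, -0.3, 7.5, 0], [2, 0.9, -0.3, 11, 0], [2, 0.9, -0.3, 13.5, 0], [2, 0.9, -0.3, 14.4, 0]]])

```text
t: 26.8
tool_pos: [0.5455, -0.0199, 0.2235]
tool_rot: [2.947, 0.141, 1.072]
contact_force: [-2.3, 0.3, 3.1]
opening: 0.0351
grip_force: 68.6
```

```bash
python3 st.py .5642,-.0147,.195;python3 st.py .615,-.0102,.130|tail -1
```

```text
t 26.8 q [-0.269 -0.537  2.25   0.286  0.777  1.07 ] p [ 0.5455 -0.0199  0.2235]
x [0.763 0.085 0.641] y [ 0.083 -0.996  0.033] z [ 0.641  0.028 -0.767]
to target (cm, tool axes): [-0.4 -0.5  3.4]
to target (cm, tool axes): [-0.6 -0.7 11.7]
```

>>> servo_tool(increments=[[[2, -0.2, -0.3, 1.5, 0], [2, -0.4, -0.5, 3.4, 0], [2, -0.5, -0.6, 5.5, 0], [2, -0.5, -0.7, 7.2, 0], [2, -0.6, -0.7, 8.5, 0]]])

```text
t: 27.3
tool_pos: [0.5945, -0.0114, 0.1554]
tool_rot: [2.945, 0.143, 1.073]
contact_force: [-0.1, -0.6, -3.9]
opening: 0.0347
grip_force: 69.1
```

>>> servo_tool(increments=[[[2, 0, 0, 0.9, 0], [2, 0, 0, 1.8, 0], [2, 0, 0, 2.4, 0], [2, 0, 0, 2.8, 0]]])

```text
t: 27.7
tool_pos: [0.6127, -0.0097, 0.1349]
tool_rot: [2.944, 0.145, 1.075]
contact_force: [0.1, -0.2, -2.7]
opening: 0.0346
grip_force: 69.1
```

```bash
python3 st.py .615,-.0102,.122
```

```text
t 27.7 q [-0.205 -0.208  2.17   0.325  0.518  1.039] p [ 0.6127 -0.0097  0.1349]
x [0.761 0.088 0.643] y [ 0.085 -0.996  0.036] z [ 0.643  0.028 -0.765]
to target (cm, tool axes): [-0.7  0.   1.1]
```

>>> servo_tool(increments=[[[2, -0.3, 0, 0.4, 0], [2, -0.6, 0, 0.8, 0], [2, -0.8, 0, 1, 0]]])

```text
t: 28.0
tool_pos: [0.6151, -0.0102, 0.1255]
tool_rot: [2.939, 0.145, 1.085]
contact_force: [-0.7, 1.6, 9.7]
opening: 0.0349
grip_force: 68.4
```

>>> servo_tool(increments=[[[2, -0.2, 0, 0.25, 0], [2, -0.4, 0, 0.5, 0]]])

```text
t: 28.2
tool_pos: [0.6173, -0.0109, 0.1225]
tool_rot: [2.934, 0.145, 1.093]
contact_force: [0.2, -2.4, 3.5]
opening: 0.0336
grip_force: 68.8
```

The caster touched the bin. I ease the grip and release gently.

>>> servo_tool(increments=[[[2, 0, 0, 0, 0], [2, -0.4, 0, 0.4, 0], [2, -0.8, 0, 0.8, 0], [2, -1, 0, 1.1, 0]]], newtons=20)

```text
t: 28.6
tool_pos: [0.623, -0.0126, 0.1181]
tool_rot: [2.923, 0.144, 1.116]
contact_force: [-17.9, 4.3, 52.4]
opening: 0.0335
grip_force: 42.3
```

>>> servo_tool(increments=[[[4, 0, 0, 0, 0], [5.5, 0, 0, 0, 0], [6, 0, 0, 0, 0], [6, 0, 0, 0, 0]]])

```text
t: 29.0
tool_pos: [0.614, -0.011, 0.1032]
tool_rot: [2.94, 0.145, 1.082]
contact_force: [2.8, 0.6, 5.8]
opening: 0.0602
grip_force: 0.0
```

```bash
python3 st.py
```

```text
t 29.0 q [-0.208 -0.149  2.183  0.378  0.447  0.978] p [ 0.614  -0.011   0.1032]
x [0.758 0.088 0.646] y [ 0.085 -0.996  0.037] z [ 0.647  0.027 -0.762]
```

>>> servo_tool(increments=[[[6, 0, 0, -1, 0], [6, 0, 0, -4, 0], [6, 0, 0, -8, 0], [6, 0, 0, -12, 0], [6, 0, 0, -16, 0]]])

```text
t: 29.5
tool_pos: [0.5077, -0.0149, 0.2226]
tool_rot: [2.946, 0.146, 1.072]
contact_force: [0.3, -0.6, 1.0]
opening: 0.0599
grip_force: 0.0
```

>>> servo_tool(increments=[[[3, 0, 0, -3, 0], [0, 0, 0, -7, 0], [0, 0, 0, -11, 0], [0, 0, 0, -11, 0]]])

```text
t: 29.9
tool_pos: [0.4383, -0.0188, 0.3143]
tool_rot: [2.933, 0.145, 1.09]
contact_force: [0.7, -0.7, 0.4]
opening: 0.0018
grip_force: 0.0
```

```bash
python3 st.py
python3 - <<'E'
from h import *
T=grab('top');S=grab('scene')
t=T['img'][100:240,230:400,::-1];s=S['img'][130:300,230:400,::-1]
cv2.imwrite('pics/p7.png',np.hstack([cv2.resize(t,(437,360),interpolation=2),cv2.resize(s,(360,360),interpolation=2)]))
E
```

```text
t 29.9 q [-0.372 -0.992  2.341  0.289  1.139  1.068] p [ 0.4383 -0.0188  0.3143]
x [0.753 0.09  0.651] y [ 0.084 -0.996  0.041] z [ 0.652  0.024 -0.758]
```

View pics/p7.png

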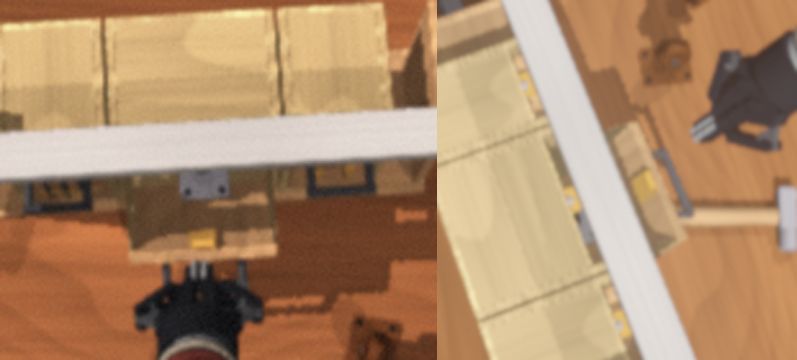

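The caster now lies inside the bin, with its plate showing at (205,185), and the fingers are clear. I'll close the bin by pushing on the panel's free strip beside the handle, on the -y side, with closed fingers. The arm bends less there.

```bash
python3 st.py .461,-.096,.22; for p in .463,-.0959,.158 .486,-.0939,.131; do python3 st.py $p|tail -1;done
```

```text
t 30.0 q [-0.37  -0.984  2.346  0.289  1.137  1.068] p [ 0.4384 -0.0184  0.3081]
x [0.76  0.089 0.644] y [ 0.085 -0.996  0.037] z [ 0.645  0.027 -0.764]
to target (cm, tool axes): [-4.6  7.6  8. ]
to target (cm, tool axes): [-8.5  7.4 12.8]
to target (cm, tool axes): [-8.5  7.3 16.4]
```

>>> servo_tool(increments=[[[0, -0.5, 3, 1.5, 0], [0, -1.5, 6, 4, 0], [0, -3.5, 7.6, 7, 0], [0, -4.6, 7.6, 8, 0], [0, -4.6, 7.6, 8, 0]]])

```text
t: 30.5
tool_pos: [0.4597, -0.0945, 0.2132]
tool_rot: [-2.951, -0.142, -1.063]
contact_force: [-0.1, 1.5, 0.3]
opening: -0.0001
grip_force: 0.0
```

```bash
for p in .463,-.0959,.158 .486,-.0939,.131; do python3 st.py $p;done
```

```text
t 30.5 q [-0.577 -0.787  2.406  0.466  0.986  0.745] p [ 0.4597 -0.0945  0.2132]
x [0.767 0.084 0.637] y [ 0.086 -0.996  0.029] z [ 0.636  0.032 -0.771]
to target (cm, tool axes): [-3.3  0.   4.5]
t 30.5 q [-0.577 -0.787  2.406  0.466  0.986  0.745] p [ 0.4597 -0.0945  0.2132]
x [0.767 0.084 0.637] y [ 0.086 -0.996  0.029] z [ 0.636  0.032 -0.771]
to target (cm, tool axes): [-3.2 -0.1  8. ]
```

>>> servo_tool(increments=[[[0, -1.5, 0, 1.5, 0], [0, -3.2, 0, 4, 0], [0, -3.3, 0, 6, 0], [0, -3.3, 0, 7.5, 0], [0, -3.3, 0, 8, 0]]])

```text
t: 31.0
tool_pos: [0.4884, -0.095, 0.1366]
tool_rot: [2.946, 0.148, 1.075]
contact_force: [-0.3, 0.3, -1.0]
opening: 0.0004
grip_force: 0.0
```

```bash
python3 st.py .486,-.0939,.131
```

```text
t 31.0 q [-0.532 -0.572  2.423  0.54   0.754  0.641] p [ 0.4884 -0.095   0.1366]
x [0.761 0.09  0.642] y [ 0.088 -0.996  0.035] z [ 0.643  0.03  -0.766]
to target (cm, tool axes): [-0.5 -0.1  0.3]
```

>>> servo_tool(increments=[[[0, 0.5, 0, 0, 0], [0, 1.1, 0, 0, 0], [0, 1.7, 0, 0, 0], [0, 2.3, 0, 0.1, 0], [0, 2.9, 0, 0.2, 0]]])

```text
t: 31.5
tool_pos: [0.5122, -0.0941, 0.1557]
tool_rot: [2.942, 0.146, 1.078]
contact_force: [-0.6, -0.4, 1.3]
opening: -0.0002
grip_force: 0.4
```

>>> servo_tool(increments=[[[0, 0.6, 0, 0.1, 0], [0, 1.2, 0, 0.2, 0], [0, 1.8, 0, 0.4, 0], [0, 2.4, 0, 0.6, 0]]])

```text
t: 31.9
tool_pos: [0.534, -0.0914, 0.1653]
tool_rot: [2.944, 0.145, 1.076]
contact_force: [-0.7, 0.4, 0.4]
opening: 0.0002
grip_force: 0.0
```

```bash
cat > rk.py <<'E'
from h import *
o=ctrl.get_obs();M=R.from_rotvec(o['tool_rot']).as_matrix();y=.088
rk=lambda p:np.array([np.cos(y)*(p[0]-.6736)+np.sin(y)*(p[1]+.003),-np.sin(y)*(p[0]-.6736)+np.cos(y)*(p[1]+.003),p[2]])*1000
print('tcp',rk(o['tool_pos']).round(1),'corner',rk(o['tool_pos']+M@[.011,0,.019]).round(1),'F',o['contact_force'].round(1),'q',o['q'].round(2),'lean',np.degrees(np.arcsin(M[0,2])).round(1),'t',o['t'])
E
python3 rk.py
```

```text
tcp [-146.8  -75.8  165.3] corner [-126.2  -76.1  157.8] F [-0.7  0.4  0.4] q [-0.46 -0.46  2.3   0.49  0.73  0.74] lean 40.1 t 31.9
```

>>> servo_tool(increments=[[[0, 0.6, 0, 0.2, 0], [0, 1.2, 0, 0.4, 0], [0, 1.8, 0, 0.7, 0], [0, 2.4, 0, 1, 0], [0, 2.8, 0, 1.2, 0]]])

```text
t: 32.4
tool_pos: [0.5631, -0.0886, 0.1739]
tool_rot: [2.944, 0.146, 1.075]
contact_force: [0.6, -1.3, 0.2]
opening: 0.0001
grip_force: 0.0
```

```bash
python3 rk.py; python3 - <<'E'
from h import *
a=cv2.imread('pics/top0.png').astype(int); b=grab('top')['img'][:,:,::-1].astype(int); p=cv2.imread('pics/p7.png')
d=np.abs(a-b).sum(2)
# rows below lamp, columns of the wide bin left of the tool
for u in(285,295,305): print(u,[(v,int(d[v,u])) for v in range(162,206,3)])
E
```

```text
tcp [-117.6  -75.5  173.9] corner [-97.  -75.8 166.5] F [ 0.6 -1.3  0.2] q [-0.42 -0.38  2.23  0.46  0.7   0.78] lean 40.0 t 32.4
285 [(162, 1), (165, 8), (168, 11), (171, 9), (174, 5), (177, 64), (180, 63), (183, 58), (186, 46), (189, 5), (192, 10), (195, 3), (198, 9), (201, 14), (204, 10)]
295 [(162, 9), (165, 5), (168, 15), (171, 4), (174, 7), (177, 142), (180, 69), (183, 44), (186, 38), (189, 4), (192, 9), (195, 5), (198, 8), (201, 3), (204, 9)]
305 [(162, 7), (165, 4), (168, 97), (171, 15), (174, 16), (177, 168), (180, 17), (183, 34), (186, 45), (189, 10), (192, 9), (195, 19), (198, 5), (201, 12), (204, 7)]
```

>>> servo_tool(increments=[[[0, 0.3, 0, 0.25, 0], [0, 0.55, 0, 0.45, 0], [0, 0.75, 0, 0.65, 0], [0, 0.95, 0, 0.8, 0]]])

```text
t: 32.85
tool_pos: [0.5746, -0.0876, 0.1736]
tool_rot: [2.945, 0.147, 1.073]
contact_force: [-8.6, -2.0, 4.3]
opening: -0.0
grip_force: 4.6
```

```bash
python3 rk.py
```

```text
tcp [-106.1  -75.6  173.6] corner [-85.4 -75.9 166.1] F [-8.6 -2.   4.3] q [-0.41 -0.35  2.21  0.46  0.69  0.8 ] lean 40.0 t 32.85
```

>>> servo_tool(increments=[[[0, 0.15, 0, 0.13, 0], [0, 0.3, 0, 0.26, 0]]])

```text
t: 33.05
tool_pos: [0.5788, -0.0873, 0.1739]
tool_rot: [2.944, 0.146, 1.075]
contact_force: [-2.7, -0.7, 2.7]
opening: 0.0004
grip_force: 1.4
```

>>> servo_tool(increments=[[[0, 0.1, 0, 0.1, 0], [0, 0.2, 0, 0.2, 0]]])

```text
t: 33.25
tool_pos: [0.5822, -0.087, 0.1744]
tool_rot: [2.943, 0.145, 1.078]
contact_force: [-1.3, 1.6, 5.7]
opening: 0.0001
grip_force: 3.7
```

```bash
python3 rk.py
```

```text
tcp [-98.4 -75.7 174.4] corner [-77.8 -76.  167. ] F [-1.3  1.6  5.7] q [-0.4  -0.33  2.19  0.46  0.68  0.8 ] lean 40.1 t 33.25
```

>>> servo_tool(increments=[[[0, 0.15, 0, 0.12, 0], [0, 0.2, 0, 0.15, 0]]])

```text
t: 33.45
tool_pos: [0.5839, -0.0869, 0.1746]
tool_rot: [2.945, 0.147, 1.073]
contact_force: [-22.8, -1.0, 15.3]
opening: 0.0
grip_force: 12.0
```

```bash
python3 rk.py; python3 - <<'E'
from h import *
a=cv2.imread('pics/top0.png').astype(int); b=grab('top')['img'][:,:,::-1].astype(int)
d=np.abs(a-b).sum(2)
for u in(285,295,305): print(u,[(v,int(d[v,u])) for v in range(162,206,3)])
E
```

```text
tcp [-96.7 -75.7 174.6] corner [-76.1 -75.9 167.1] F [-22.8  -1.   15.3] q [-0.4  -0.32  2.19  0.45  0.68  0.81] lean 40.0 t 33.45
285 [(162, 3), (165, 10), (168, 4), (171, 11), (174, 2), (177, 74), (180, 74), (183, 51), (186, 43), (189, 4), (192, 8), (195, 6), (198, 4), (201, 3), (204, 6)]
295 [(162, 8), (165, 5), (168, 14), (171, 10), (174, 46), (177, 23), (180, 34), (183, 46), (186, 40), (189, 1), (192, 6), (195, 4), (198, 3), (201, 0), (204, 4)]
305 [(162, 12), (165, 1), (168, 21), (171, 5), (174, 36), (177, 22), (180, 32), (183, 57), (186, 47), (189, 7), (192, 14), (195, 8), (198, 4), (201, 8), (204, 1)]
```

Force rose to 27 N after the click, so it's on its bumpers. I withdraw along the tool axis and check against the first picture.

>>> servo_tool(increments=[[[0, 0, 0, -1, 0], [0, 0, 0, -4, 0], [0, 0, 0, -8.5, 0], [0, 0, 0, -13, 0], [0, 0, 0, -16, 0]]])

```text
t: 34.0
tool_pos: [0.4802, -0.0913, 0.2989]
tool_rot: [2.94, 0.146, 1.079]
contact_force: [1.0, -1.0, 0.4]
opening: -0.0001
grip_force: 0.0
```

>>> servo_tool(increments=[[[0, 2, 4, -2, 0], [0, 3, 8.5, -3, 0], [0, 3, 13, -3, 0], [0, 3, 17.5, -3, 0], [0, 3, 20, -3, 0]]])

```text
t: 34.5
tool_pos: [0.5013, -0.2918, 0.3452]
tool_rot: [2.943, 0.141, 1.074]
contact_force: [0.6, -0.0, -0.4]
opening: -0.0001
grip_force: 0.0
```

```bash
python3 st.py; python3 - <<'E'
from h import *
for n in('top','scene'):
    a=cv2.imread(f'pics/{n}0.png').astype(int); b=grab(n,n+'9.png')['img'][:,:,::-1].astype(int)
    d=np.abs(a-b).sum(2)
    m=(d>70).astype(np.uint8); k,l,st,ce=cv2.connectedComponentsWithStats(m)
    print(n,[tuple(map(int,st[i])) for i in range(1,k) if st[i,4]>15])
    if n=='top':
        for u in(285,295,305,315,325): print(u,[(v,int(d[v,u])) for v in range(162,206,3)])
        # vertical alignment of the wide handle strip old/new
        A=a[168:192,280:335].mean(2).astype(np.float32);B=b[160:200,270:345].mean(2).astype(np.float32)
        r=cv2.matchTemplate(B,A,cv2.TM_CCOEFF_NORMED); print(cv2.minMaxLoc(r),'expect loc (10,8)')
E
```

```text
t 34.5 q [-0.896 -0.41   1.962  0.591  1.194  0.468] p [ 0.5013 -0.2918  0.3452]
x [0.761 0.086 0.643] y [ 0.083 -0.996  0.036] z [ 0.643  0.025 -0.765]
top [(337, 154, 36, 10, 100), (200, 157, 35, 16, 396), (377, 167, 19, 9, 91), (325, 169, 24, 11, 118), (266, 175, 24, 7, 71), (328, 176, 138, 139, 6729), (485, 213, 93, 62, 1982), (186, 228, 11, 8, 26), (238, 272, 69, 54, 1666), (368, 277, 154, 123, 7448), (484, 280, 96, 115, 3990), (512, 283, 7, 5, 23), (104, 291, 182, 109, 9402), (578, 295, 3, 18, 31), (281, 301, 59, 58, 1094), (542, 311, 5, 7, 20), (356, 325, 20, 58, 293), (483, 324, 10, 19, 78), (504, 338, 43, 27, 576), (462, 349, 17, 23, 187), (377, 368, 27, 12, 94), (307, 374, 13, 26, 146), (320, 375, 9, 15, 44), (333, 376, 38, 18, 136), (274, 385, 35, 15, 338), (325, 395, 7, 5, 26), (349, 397, 9, 3, 22)]
285 [(162, 2), (165, 15), (168, 15), (171, 1), (174, 27), (177, 89), (180, 78), (183, 51), (186, 53), (189, 7), (192, 10), (195, 15), (198, 16), (201, 25), (204, 12)]
295 [(162, 15), (165, 13), (168, 4), (171, 28), (174, 7), (177, 4), (180, 32), (183, 54), (186, 47), (189, 7),
[... 475 characters left out ...]
6, 42), (189, 12), (192, 16), (195, 4), (198, 16), (201, 2), (204, 8)]
(-0.25124338269233704, 0.9272161722183228, (20, 0), (10, 8)) expect loc (10,8)
scene [(282, 0, 127, 99, 6182), (398, 0, 19, 13, 95), (401, 0, 236, 120, 10712), (514, 0, 13, 9, 76), (345, 3, 5, 6, 20), (423, 14, 19, 21, 126), (418, 24, 9, 5, 25), (625, 30, 15, 34, 61), (433, 38, 6, 7, 23), (365, 49, 65, 138, 2974), (581, 65, 48, 25, 724), (580, 69, 12, 4, 17), (431, 90, 112, 98, 2517), (448, 92, 192, 158, 11069), (488, 96, 20, 7, 89), (297, 108, 29, 34, 564), (529, 113, 17, 15, 154), (550, 115, 33, 28, 476), (581, 142, 6, 5, 19), (551, 154, 8, 14, 33), (419, 164, 37, 35, 188), (475, 175, 8, 8, 27), (430, 191, 24, 34, 488)]
```

The wide handle matches the first picture to the pixel, so the bin is home. An ajar bin would show about 6 px of shift. There is no change at the hammer, the jar was never approached, and the arm is clear. I hand the job in.

```bash
python3 -c "
from station import ctrl
print(ctrl.finish_job())"
```

```text
the job is handed in; nothing more can be done
None
```

I tipped the wide bin fully out, set the caster inside, let go, and pushed the bin home with a contact force of about 27 N at the tool. The job was handed in at about 34.6 s, and the hand-in returned no verdict. Two risks: the elbow joint read 0.055 rad against its 0.06 limit, and joint 4 read -1.024 against -1.02, while I was leaning the tool.

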